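Find the rocking corner of the bowl stand and shim it

ROBOT

A 6-joint arm with a two-finger parallel gripper is mounted at the origin on the work surface. World frame = base frame: x ahead of the robot, y to its left, z up, the work surface at z = 0. Lengths are in mm, angles in rad, forces in N, time in s.
With the tool pointing down it reaches from about 300 to 775 mm from the base axis. Payload 14.6 kg.
Tool frame: the origin (TCP) lies on the front face of the gripper's body, between the roots of the fingers; the fingertips stand 97 mm ahead of it and the grasp point (between the pads) lies 78 mm ahead of it; z points along the fingers, y is the direction in which the jaws open and shut (so a half turn about z gives the same grasp; the last joint's range is limited). The gripper opens to 94 mm and grips with 3 to 60 N. Pads are 16 mm wide; open, the fingers measure 119 mm over their backs; the gripper's body (75 mm by 177 mm) begins 78 mm behind the grasp point.
Start: joints at [1.232, 0.3, 1.521, -0, 1.321, -0.067], TCP at [147.654, 529.8, 302.646] pointing down, gripper open.
Joint ranges: [-3.03, 3.03], [-0.79, 2.21], [0.23, 2.52], [-1.04, 4.18], [0, 3.07], [-2.55, 2.55]. Speed limits (rad/s): [2.22, 2.22, 2.57, 3.14, 3.14, 3.14].

INTERFACE

Orientations are given as [roll, pitch, yaw] about the fixed x, y, z axes, in that order (R = Rz(yaw) Ry(pitch) Rx(roll)).
In Python, from cell import manip, eyes, finder gives the robot as it stands.
- The arm moves only by the tool drive_tool, never from a script. Its argument "rows" is a list of rows, each an object with "offset": the shift along the tool's x, y, z in mm, a list of three; "spin": the turn about the tool's z in degrees; "jaw": the finger opening in mm, from 0 to 94. In form: [{"offset": [dx, dy, dz], "spin": spin, "jaw": jaw}, ...]. A call has 1 to 20 rows; each row shifts and turns the commanded pose from where the row before left it, along the tool's axes as they then stand; what a row does not reach is not made up. A row lasts 1/10 s, in which the tool goes at most 50 mm and 8.59 degrees, less where a joint would pass 70% of its speed; a pose out of reach is approached as far as the arm can. A call is refused whole if a number of a shift passes 50 or a number of a turn 8.59, either way. A call with a gripper value outside its range is refused whole. The fingers move at their own pace and stop on an object; "force" is the grip in N (left out, the last holds). Time passes only in rows, so rows that do not move let the fingers close. It gives the time, the measured TCP pose, the force and the opening at its end, in the units of the state.
- manip.read_state(): the state, without advancing time (a new reading comes with each control period).
- eyes.camera(name): name is "scene" or "side" or "wrist"; returns a dict with "color" (480x640x3 uint8, blue, green, red), "depth" (480x640 float32, mm along the optical axis (not along the pixel's ray), 0 where there is no reading), "vfov" (degrees; the focal length in pixels is half the picture's height over the tangent of half this angle, whatever the lens; pixels are square), "cx", "cy" (the principal point, pixels), "rvec" (rotation vector, rad) and "tvec" (3), from world to camera coordinates, as OpenCV has them. Camera axes: x right, y down, z forward; pixel columns grow to the right and rows downward; lengths in mm; the calibration is good to about 2 mm. A picture is of the moment at which its call begins.
- manip.sign_off(): hands the job in, once; it reports no verdict.
Trained networks look in the newest picture that a camera, given by its name, has taken for a name from the list of things; names that differ only in an ending like _2 or _b are one class to them, and where a whole thing is asked for, a point or a joint stands for the part that bears it (a point fixed in the world has none). Each returns a list of dicts, best first, with "p" (0 to 1); they miss things now and then, are a little off and sometimes report something else, mostly with a low value. They report only what shows in the picture. A call takes as long as a camera call.
- finder.find_in(camera, target): "uv" ([column, row] in pixels, amid what is visible of it).
The state is a dict: "clock": time; "joints": joint angles; "qd": joint speeds; "effort": joint torques, N m; "eef_pos": TCP position; "eef_rot": TCP orientation; "wrist_force": force on the tool from outside, world axes, zero at the start; "moment": the same for the moment, N m; "finger_gap": finger opening in mm.
Only numpy, scipy, OpenCV 4.12 (cv2) and the standard library are available. Lean on these libraries where they do the work, as an engineer would, in place of code of your own. Each camera call takes 0.05 s, during which the arm holds its last target. There are 200 camera calls.

TASK

The bowl stand on the table rocks on one of its four corners. With a fingertip, press down on the blue spots at the plate's corners one at a time until you find the corner that gives, press that corner's red lever down flat, then press the same corner again, firmly, to make sure that it no longer gives, and let go. Leave the other three levers up, lift nothing, keep the plate and the bowl on it in place, and leave the other things alone.

Things in the scene. Friction and masses are not known exactly. Their poses are not given: they have to be found in the camera images.
- stand: fixed dark steel base of the bowl stand, 200 x 250 mm (its x by y), 12 mm thick; origin at the centre of its underside on the table; x and y along its sides, z up; turned by at most 0.2 rad. Under the plate it has a centre boss, 50 mm square, and a stop at each corner; one hidden stop, at a corner that differs from run to run, is 4.5 mm too low. Corners: a = -x +y, b = -x -y, c = +x -y, d = +x +y.
- plate: loose aluminium plate on the base, 190 x 240 mm, 5 mm thick with a 8 mm skirt, 0.8 kg; origin at the centre of its underside, axes as the stand's. At rest it lies level, its top 55 mm above the table. Pressed with 3 to 8 N over the low stop it tips there until it meets the stop about 4 mm lower, and comes back when released; the other three corners are solid.
- bowl: white bowl, 110 mm across and 50 mm high, about 0.3 kg, standing loose on the middle of the plate (rim 105 mm above the table); origin at the centre of its underside.
- corner_a (a point): centre of the blue 22 mm spot on top of the plate at its near-left (-x, +y) corner, where to press: -70 mm in x, +92 mm in y from the plate's centre; 55 mm above the table when level
- corner_b (a point): centre of the blue 22 mm spot on top of the plate at its near-right (-x, -y) corner, where to press: -70 mm in x, -92 mm in y from the plate's centre; 55 mm above the table when level
- corner_c (a point): centre of the blue 22 mm spot on top of the plate at its far-right (+x, -y) corner, where to press: +70 mm in x, -92 mm in y from the plate's centre; 55 mm above the table when level
- corner_d (a point): centre of the blue 22 mm spot on top of the plate at its far-left (+x, +y) corner, where to press: +70 mm in x, +92 mm in y from the plate's centre; 55 mm above the table when level
- lever_a_pad (a point): point on the red lever of the near-left (-x, +y) corner, mid-thickness, 40 mm from its hinge and 22 mm short of its free end (moves with the lever). The lever lifts the stop under its corner, by 4.5 mm when flat: that fills the gap of the low stop; at a sound corner it jacks the plate up. A flat lever's top is 27 mm above the table.
- lever_b_pad (a point): point on the red lever of the near-right (-x, -y) corner, mid-thickness, 40 mm from its hinge and 22 mm short of its free end (moves with the lever). The lever lifts the stop under its corner, by 4.5 mm when flat: that fills the gap of the low stop; at a sound corner it jacks the plate up. A flat lever's top is 27 mm above the table.
- lever_c_pad (a point): point on the red lever of the far-right (+x, -y) corner, mid-thickness, 40 mm from its hinge and 22 mm short of its free end (moves with the lever). The lever lifts the stop under its corner, by 4.5 mm when flat: that fills the gap of the low stop; at a sound corner it jacks the plate up. A flat lever's top is 27 mm above the table.
- lever_d_pad (a point): point on the red lever of the far-left (+x, +y) corner, mid-thickness, 40 mm from its hinge and 22 mm short of its free end (moves with the lever). The lever lifts the stop under its corner, by 4.5 mm when flat: that fills the gap of the low stop; at a sound corner it jacks the plate up. A flat lever's top is 27 mm above the table.
- lever_a (a joint): red lever of corner a, 18 to 22 mm wide, 62 long, 4 thick. rad: 0 = raised 40 degrees, 0.7 = flat (level, at a stop). Hinge along the stand's x, at x -70, y +116, z +25 mm from the stand's origin; the lever points outward (+y). Pressed straight down 32 mm outward of the hinge it goes flat with under 10 N and stays where it is left.
- lever_b (a joint): red lever of corner b, 18 to 22 mm wide, 62 long, 4 thick. rad: 0 = raised 40 degrees, 0.7 = flat (level, at a stop). Hinge along the stand's x, at x -70, y -116, z +25 mm from the stand's origin; the lever points outward (-y). Pressed straight down 32 mm outward of the hinge it goes flat with under 10 N and stays where it is left.
- lever_c (a joint): red lever of corner c, 18 to 22 mm wide, 62 long, 4 thick. rad: 0 = raised 40 degrees, 0.7 = flat (level, at a stop). Hinge along the stand's x, at x +70, y -116, z +25 mm from the stand's origin; the lever points outward (-y). Pressed straight down 32 mm outward of the hinge it goes flat with under 10 N and stays where it is left.
- lever_d (a joint): red lever of corner d, 18 to 22 mm wide, 62 long, 4 thick. rad: 0 = raised 40 degrees, 0.7 = flat (level, at a stop). Hinge along the stand's x, at x +70, y +116, z +25 mm from the stand's origin; the lever points outward (+y). Pressed straight down 32 mm outward of the hinge it goes flat with under 10 N and stays where it is left.
- mug: blue mug, 76 mm across, 90 mm high; a bystander, origin at the centre of its underside
- jar: jar with a yellow cap, 68 mm across, 110 mm high; a bystander, origin at the centre of its underside
- can: can with a green label, 72 mm across, 100 mm high; a bystander, origin at the centre of its underside
- spoon: wooden spoon lying on the table; a bystander
- small_bowl: small yellow bowl, 120 mm across, 55 mm high; a bystander, origin at the centre of its underside

How it is judged (in metres and radians):
On the way, in this order (a step that is already met when the one before it is completed fails the run):
1. the corner that rocks is pressed down and found (it gives more than 2.5 mm under the finger) (contact force between the fingers and plate above 1 N and height (world z) of any of corner_a, corner_b, corner_c, corner_d below 0.0525 m), for 0.1 s.
2. that corner's lever alone is flat and the plate is level (((value of joint lever_a above 0.6 rad and value of joint each of lever_b, lever_c, lever_d below 0.25 rad and height (world z) of corner_a between 0.0532 and 0.0568 m and height (world z) of corner_b between 0.0532 and 0.0568 m and height (world z) of corner_c between 0.0532 and 0.0568 m and height (world z) of corner_d between 0.0532 and 0.0568 m) or (value of joint lever_b above 0.6 rad and value of joint each of lever_a, lever_c, lever_d below 0.25 rad and height (world z) of corner_a between 0.0532 and 0.0568 m and height (world z) of corner_b between 0.0532 and 0.0568 m and height (world z) of corner_c between 0.0532 and 0.0568 m and height (world z) of corner_d between 0.0532 and 0.0568 m) or (value of joint lever_c above 0.6 rad and value of joint each of lever_a, lever_b, lever_d below 0.25 rad and height (world z) of corner_a between 0.0532 and 0.0568 m and height (world z) of corner_b between 0.0532 and 0.0568 m and height (world z) of corner_c between 0.0532 and 0.0568 m and height (world z) of corner_d between 0.0532 and 0.0568 m) or (value of joint lever_d above 0.6 rad and value of joint each of lever_a, lever_b, lever_c below 0.25 rad and height (world z) of corner_a between 0.0532 and 0.0568 m and height (world z) of corner_b between 0.0532 and 0.0568 m and height (world z) of corner_c between 0.0532 and 0.0568 m and height (world z) of corner_d between 0.0532 and 0.0568 m))), for 0.2 s.
3. the same corner is pressed again with more than 4 N and does not give (contact force between the fingers and plate above 4 N and ((value of joint lever_a above 0.6 rad and value of joint each of lever_b, lever_c, lever_d below 0.25 rad and horizontal distance between the grasp point and corner_a below 0.045 m and height (world z) of corner_a above 0.053 m) or (value of joint lever_b above 0.6 rad and value of joint each of lever_a, lever_c, lever_d below 0.25 rad and horizontal distance between the grasp point and corner_b below 0.045 m and height (world z) of corner_b above 0.053 m) or (value of joint lever_c above 0.6 rad and value of joint each of lever_a, lever_b, lever_d below 0.25 rad and horizontal distance between the grasp point and corner_c below 0.045 m and height (world z) of corner_c above 0.053 m) or (value of joint lever_d above 0.6 rad and value of joint each of lever_a, lever_b, lever_c below 0.25 rad and horizontal distance between the grasp point and corner_d below 0.045 m and height (world z) of corner_d above 0.053 m))), for 0.15 s.
At the end, for the whole second after the job is handed in: The rocking corner's lever is flat (more than 0.6 rad), the other three are up (less than 0.25 rad), all four corners of the plate stand within 1.8 mm of their level height, the plate is at rest within 10 mm of its place, and the bowl stands upright on it within 30 mm of the middle (((value of joint lever_a above 0.6 rad and value of joint each of lever_b, lever_c, lever_d below 0.25 rad) or (value of joint lever_b above 0.6 rad and value of joint each of lever_a, lever_c, lever_d below 0.25 rad) or (value of joint lever_c above 0.6 rad and value of joint each of lever_a, lever_b, lever_d below 0.25 rad) or (value of joint lever_d above 0.6 rad and value of joint each of lever_a, lever_b, lever_c below 0.25 rad)) and height (world z) of corner_a between 0.0532 and 0.0568 m and height (world z) of corner_b between 0.0532 and 0.0568 m and height (world z) of corner_c between 0.0532 and 0.0568 m and height (world z) of corner_d between 0.0532 and 0.0568 m and linear speed of plate below 0.02 m/s and angle between bowl's own z axis and vertical below 0.1 rad and horizontal distance between bowl and plate below 0.03 m and horizontal distance between plate and stand below 0.01 m); the robot touches nothing.
It fails at once if a lever jacks up a corner that was sound ((value of joint lever_a above 0.45 rad and height (world z) of corner_a above 0.0575 m) or (value of joint lever_b above 0.45 rad and height (world z) of corner_b above 0.0575 m) or (value of joint lever_c above 0.45 rad and height (world z) of corner_c above 0.0575 m) or (value of joint lever_d above 0.45 rad and height (world z) of corner_d above 0.0575 m)).
It fails at once if two levers are pressed down (value of joint each of lever_a, lever_b above 0.45 rad or value of joint each of lever_a, lever_c above 0.45 rad or value of joint each of lever_a, lever_d above 0.45 rad or value of joint each of lever_b, lever_c above 0.45 rad or value of joint each of lever_b, lever_d above 0.45 rad or value of joint each of lever_c, lever_d above 0.45 rad).
It fails at once if the plate is lifted or shifted off its place (height (world z) of plate above 0.062 m or horizontal distance between plate and stand above 0.012 m).
It fails at once if the bowl is lifted, tipped or pushed off its place on the plate (height (world z) of bowl above 0.072 m or angle between bowl's own z axis and vertical above 0.3 rad or horizontal distance between bowl and plate above 0.035 m).
It fails at once if a bystander is moved more than 30 mm (distance of any of mug, jar, can, spoon, small_bowl from where it was at the start of the episode above 0.03 m).
It also fails if it takes over 58 s, if anything falls off the work surface, if the arm or the gripper's body presses on something with over 40 N, if the wrist force passes 120 N, or if a joint passes its speed limit or range.

## Working session

There is one attempt and no reset: what is moved stays moved. The work goes in short steps, Python scripts to look and compute and a tool call to move; the robot and the scene stay as the last step left them, time stands still between calls to the robot, and variables do not carry over. Pictures are saved under pics/ and viewed, about 8 in all and at most 12, crops included, and the job is handed in when it is done.

Besides the shell and the picture viewer there is one more tool, called after "Call:" in YAML: its name, and indented under it one key for each argument. drive_tool: Moves the arm, as the interface text tells. Its arguments: {"type":"object","properties":{"rows":{"type":"array","items":{"type":"object","properties":{"offset":{"type":"array","items":{"type":"number"}},"spin":{"type":"number"},"jaw":{"type":"number"}}}},"force":{"type":"number"}},"required":["rows"]}

```bash
mkdir -p pics; cat > h.py <<'E'
import numpy as np, cv2
from cell import manip, eyes, finder
def K(c):
    f=240/np.tan(np.radians(c["vfov"])/2); return f
def back(c,uv,z=None):
    """pixel -> world; on plane z if given, else with depth"""
    f=K(c); R=cv2.Rodrigues(np.array(c["rvec"],float))[0]; t=np.array(c["tvec"],float).ravel()
    d=np.array([(uv[0]-c["cx"])/f,(uv[1]-c["cy"])/f,1.]); o=-R.T@t; w=R.T@d
    if z is None: s=float(c["depth"][int(round(uv[1])),int(round(uv[0]))])
    else: s=(z-o[2])/w[2]
    return o+s*w
E
python3 - <<'E'
from h import *
np.set_printoptions(precision=1,suppress=True)
s=manip.read_state(); print(s)
for n in ["scene","side"]:
    c=eyes.camera(n); cv2.imwrite(f"pics/{n}1.png",c["color"])
    R=cv2.Rodrigues(np.array(c["rvec"],float))[0]; print(n,-R.T@np.array(c["tvec"]).ravel())
    for t,z in [("corner_a",55),("lever_a_pad",None),("bowl",None)]:
        for r in finder.find_in(n,t): print(t,r["uv"],r["p"],back(c,r["uv"],z), back(c,r["uv"]))
E
```

```text
{'clock': 0.0, 'joints': array([ 1.2,  0.3,  1.5, -0. ,  1.3, -0.1]), 'qd': array([ 0., -0.,  0., -0.,  0.,  0.]), 'effort': array([  0. , -53.2, -35.3,   0.1,   0. ,  -0. ]), 'eef_pos': array([147.6, 529.7, 302.1]), 'eef_rot': array([-3.1, -0. ,  2.9]), 'wrist_force': array([0.3, 0.1, 0.2]), 'moment': array([-0. ,  0.1, -0. ]), 'finger_gap': 94.33253147730684}
scene [1464.8 -500.8  789.9]
corner_a [287.6, 243.0] 0.79 [579.  -36.2  55. ] [577.5 -35.4  53.7]
lever_a_pad [336.0, 194.4] 0.7 [482.7 140.3  60.5] [482.7 140.3  60.5]
bowl [293.4, 216.6] 0.89 [521.   10.4  68.9] [521.   10.4  68.9]
bowl [447.9, 199.5] 0.65 [584.9 382.1  22. ] [584.9 382.1  22. ]
side [ -17.6 -628.9  865.2]
corner_a [312.6, 270.7] 0.76 [539.6 -45.4  55. ] [540.2 -44.8  54.1]
corner_a [368.5, 274.8] 0.52 [ 622.2 -147.3   55. ] [ 631.1 -140.6   43.8]
lever_a_pad [230.8, 190.4] 0.63 [628.3 395.6  18.5] [628.3 395.6  18.5]
lever_a_pad [312.7, 271.2] 0.6 [539.8 -45.5  53.3] [539.8 -45.5  53.3]
lever_a_pad [245.4, 249.8] 0.42 [477.5 130.7  47.9] [477.5 130.7  47.9]
bowl [302.4, 243.9] 0.72 [576.   27.3  70.6] [576.   27.3  70.6]
```

View pics/scene1.png

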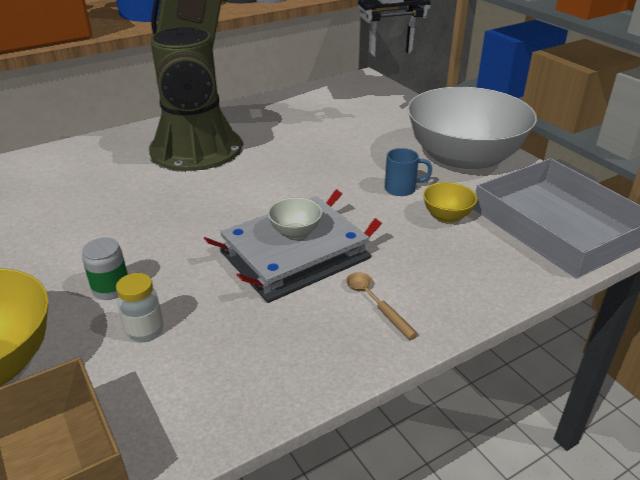

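View pics/side1.png

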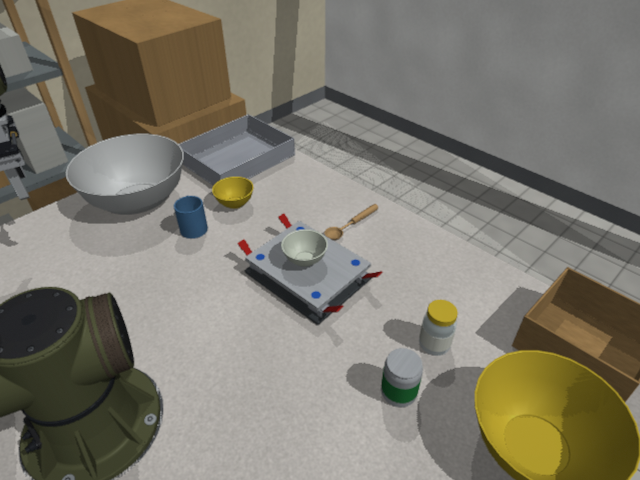

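The stand sits in the middle of the table, with blue spots in the scene view at about (238,232), (351,235) and (273,267), and in the side view at (261,257), (300,229), (355,262) and (316,295). All four levers are up. I'll segment the spots for sub-pixel positions.

```bash
python3 - <<'E'
from h import *
np.set_printoptions(precision=1,suppress=True)
off=np.array([[-70,92],[-70,-92],[70,-92],[70,92]],float)
for n,px in [("scene",[(238,232),(351,235),(273,267)]),("side",[(261,257),(300,229),(355,262),(316,295)])]:
    c=eyes.camera(n); h=cv2.cvtColor(c["color"],cv2.COLOR_BGR2HSV)
    m=cv2.inRange(h,(105,150,60),(130,255,255)); P=[]
    for p in px:
        w=np.zeros_like(m); cv2.circle(w,p,9,255,-1); y,x=np.nonzero(m&w)
        P.append(back(c,(x.mean(),y.mean()),55)[:2]); print(n,p,len(x),P[-1])
    P=np.array(P); 
    # assign by brute force rigid fit
    import itertools
    best=None
    for q in itertools.permutations(range(4),len(P)):
        A=off[list(q)]; a=A-A.mean(0); b=P-P.mean(0)
        th=np.arctan2((a[:,0]*b[:,1]-a[:,1]*b[:,0]).sum(),(a*b).sum())
        if abs(th)>.6: continue
        R=np.array([[np.cos(th),-np.sin(th)],[np.sin(th),np.cos(th)]]); t=P.mean(0)-R@A.mean(0)
        e=np.abs(A@R.T+t-P).max()
        if best is None or e<best[0]: best=(e,th,t,q,off@R.T+t)
    print(best)
E
```

```text
scene (238, 232) 44 [ 490.9 -104.7]
scene (351, 235) 43 [621.4  85.7]
scene (273, 267) 55 [630.6 -97.7]
(np.float64(0.2474435158802777), np.float64(0.04974714088825954), array([556.2,  -9.4]), (1, 3, 2), array([[ 481.7,   79. ],
       [ 490.8, -104.8],
       [ 630.6,  -97.8],
       [ 621.5,   85.9]]))
side (261, 257) 33 [483.1  80.6]
side (300, 229) 12 [625.6  90.9]
side (355, 262) 32 [632.  -96.7]
side (316, 295) 44 [ 491.8 -103.6]
(np.float64(2.8357559775244567), np.float64(0.04796401893323805), array([558.1,  -7.2]), (0, 3, 2, 1), array([[ 483.8,   81.3],
       [ 492.6, -102.5],
       [ 632.4,  -95.7],
       [ 623.6,   88. ]]))
```

```bash
python3 - <<'E'
from h import *
s=manip.read_state(); print(s["eef_pos"],s["eef_rot"],np.degrees(np.pi-s["eef_rot"][2]))
E
```

```text
[147.63597325 529.79015589 302.62367511] [-3.14154978e+00 -3.88263336e-05  2.86976972e+00] 15.57430680528197
```

Call:
drive_tool:
  rows:
    - {"offset": [0,0,0],"spin": -7.8,"jaw": 0}
    - {"offset": [0,0,0],"spin": -7.8,"jaw": 0}
    - {"offset": [-30,-40,0],"spin": 0,"jaw": 0}
  force: 20

```text
clock: 0.8
eef_pos: [176.2, 491.4, 302.1]
eef_rot: [3.141, -0.001, -3.132]
wrist_force: [1.9, 0.6, -0.0]
finger_gap: 73.0
```

Call:
drive_tool:
  rows:
    - {"offset": [-20,-27,0],"jaw": 0}
    - {"offset": [-20,-27,0],"jaw": 0}
    - {"offset": [-20,-27,0],"jaw": 0}
    - {"offset": [-20,-27,0],"jaw": 0}
    - {"offset": [-20,-27,0],"jaw": 0}
    - {"offset": [-20,-27,0],"jaw": 0}
    - {"offset": [-20,-27,0],"jaw": 0}
    - {"offset": [-20,-27,0],"jaw": 0}
    - {"offset": [-20,-27,0],"jaw": 0}
    - {"offset": [-20,-27,0],"jaw": 0}
    - {"offset": [-20,-27,0],"jaw": 0}
    - {"offset": [-20,-27,0],"jaw": 0}
    - {"offset": [-20,-27,0],"jaw": 0}
    - {"offset": [-20,-27,0],"jaw": 0}
    - {"offset": [-20,-27,0],"jaw": 0}
    - {"offset": [-6,-6,0],"jaw": 0}
    - {"offset": [0,0,0],"jaw": 0}

```text
validation failed for argument at $.ro...
```

Call:
drive_tool:
  rows:
    - {"offset": [-20,-27,0],"spin": 0,"jaw": 0}
    - {"offset": [-20,-27,0],"spin": 0,"jaw": 0}
    - {"offset": [-20,-27,0],"spin": 0,"jaw": 0}
    - {"offset": [-20,-27,0],"spin": 0,"jaw": 0}
    - {"offset": [-20,-27,0],"spin": 0,"jaw": 0}
    - {"offset": [-20,-27,0],"spin": 0,"jaw": 0}
    - {"offset": [-20,-27,0],"spin": 0,"jaw": 0}
    - {"offset": [-20,-27,0],"spin": 0,"jaw": 0}
    - {"offset": [-20,-27,0],"spin": 0,"jaw": 0}
    - {"offset": [-20,-27,0],"spin": 0,"jaw": 0}
    - {"offset": [-20,-27,0],"spin": 0,"jaw": 0}
    - {"offset": [-20,-27,0],"spin": 0,"jaw": 0}
    - {"offset": [-20,-27,0],"spin": 0,"jaw": 0}
    - {"offset": [-20,-27,0],"spin": 0,"jaw": 0}
    - {"offset": [-20,-27,0],"spin": 0,"jaw": 0}
    - {"offset": [0,0,40],"spin": 0,"jaw": 0}
    - {"offset": [0,0,40],"spin": 0,"jaw": 0}
    - {"offset": [0,0,0],"spin": 0,"jaw": 0}

```text
clock: 2.6
eef_pos: [476.3, 84.6, 218.7]
eef_rot: [-3.141, -0.008, 3.142]
wrist_force: [0.3, -0.0, 0.3]
finger_gap: 0.4
```

Call:
drive_tool:
  rows:
    - {"offset": [-6,-5,20],"spin": 0,"jaw": 0}
    - {"offset": [0,0,20],"spin": 0,"jaw": 0}
    - {"offset": [0,0,15],"spin": 0,"jaw": 0}
    - {"offset": [0,0,5],"spin": 0,"jaw": 0}
    - {"offset": [0,0,0],"spin": 0,"jaw": 0}
    - {"offset": [0,0,0],"spin": 0,"jaw": 0}

```text
clock: 3.2
eef_pos: [484.4, 80.1, 164.1]
eef_rot: [3.141, 0.002, -3.141]
wrist_force: [0.1, -0.3, 0.7]
finger_gap: 0.3
```

Call:
drive_tool:
  rows:
    - {"offset": [0,0,2],"spin": 0,"jaw": 0}
    - {"offset": [0,0,2],"spin": 0,"jaw": 0}
    - {"offset": [0,0,0],"spin": 0,"jaw": 0}

```text
clock: 3.5
eef_pos: [483.9, 80.0, 158.7]
eef_rot: [3.142, 0.0, -3.141]
wrist_force: [0.1, -0.3, 0.1]
finger_gap: 0.4
```

Call:
drive_tool:
  rows:
    - {"offset": [0,0,1],"spin": 0,"jaw": 0}
    - {"offset": [0,0,1],"spin": 0,"jaw": 0}
    - {"offset": [0,0,0],"spin": 0,"jaw": 0}

```text
clock: 3.8
eef_pos: [483.8, 79.9, 156.5]
eef_rot: [-3.142, -0.0, -3.141]
wrist_force: [0.4, -0.4, 0.4]
finger_gap: 0.9
```

Call:
drive_tool:
  rows:
    - {"offset": [0,0,2],"spin": 0,"jaw": 0}
    - {"offset": [0,0,2],"spin": 0,"jaw": 0}
    - {"offset": [0,0,0],"spin": 0,"jaw": 0}

```text
clock: 4.1
eef_pos: [483.9, 80.0, 152.6]
eef_rot: [-3.142, 0.0, -3.141]
wrist_force: [1.3, 0.0, -0.0]
finger_gap: 0.5
```

Call:
drive_tool:
  rows:
    - {"offset": [0,0,0.5],"spin": 0,"jaw": 0}
    - {"offset": [0,0,0.5],"spin": 0,"jaw": 0}
    - {"offset": [0,0,0],"spin": 0,"jaw": 0}

```text
clock: 4.4
eef_pos: [484.0, 80.0, 152.3]
eef_rot: [3.142, 0.0, -3.141]
wrist_force: [-3.8, 0.6, 11.9]
finger_gap: 0.6
```

Call:
drive_tool:
  rows:
    - {"offset": [0,0,-6],"spin": 0,"jaw": 0}
    - {"offset": [0,0,-4],"spin": 0,"jaw": 0}
    - {"offset": [-1,-23,0],"spin": 0,"jaw": 0}
    - {"offset": [-1,-23,0],"spin": 0,"jaw": 0}
    - {"offset": [-1,-23,0],"spin": 0,"jaw": 0}
    - {"offset": [-1,-23,0],"spin": 0,"jaw": 0}
    - {"offset": [-1,-23,0],"spin": 0,"jaw": 0}
    - {"offset": [-1,-23,0],"spin": 0,"jaw": 0}
    - {"offset": [-1,-23,0],"spin": 0,"jaw": 0}
    - {"offset": [-1,-23,0],"spin": 0,"jaw": 0}
    - {"offset": [0,0,4],"spin": 0,"jaw": 0}
    - {"offset": [0,0,4],"spin": 0,"jaw": 0}
    - {"offset": [0,0,0],"spin": 0,"jaw": 0}

```text
clock: 5.7
eef_pos: [491.7, -103.2, 153.0]
eef_rot: [3.141, -0.001, -3.141]
wrist_force: [0.4, -0.7, 0.3]
finger_gap: 0.2
```

Call:
drive_tool:
  rows:
    - {"offset": [0,0,1],"spin": 0,"jaw": 0}
    - {"offset": [0,0,1],"spin": 0,"jaw": 0}
    - {"offset": [0,0,0],"spin": 0,"jaw": 0}

```text
clock: 6.0
eef_pos: [492.2, -103.6, 151.9]
eef_rot: [3.141, 0.001, -3.141]
wrist_force: [0.9, 2.9, 3.9]
finger_gap: 0.4
```

Call:
drive_tool:
  rows:
    - {"offset": [0,0,0.5],"spin": 0,"jaw": 0}
    - {"offset": [0,0,0.5],"spin": 0,"jaw": 0}
    - {"offset": [0,0,0],"spin": 0,"jaw": 0}
    - {"offset": [0,0,0],"spin": 0,"jaw": 0}

```text
clock: 6.4
eef_pos: [492.1, -104.0, 150.8]
eef_rot: [-3.142, 0.0, -3.141]
wrist_force: [1.5, 2.6, 3.4]
finger_gap: 0.4
```

Corner b is moving down at about 3.5 N, so I'll press on to confirm that it gives.

Call:
drive_tool:
  rows:
    - {"offset": [0,0,0.7],"spin": 0,"jaw": 0}
    - {"offset": [0,0,0.7],"spin": 0,"jaw": 0}
    - {"offset": [0,0,0.6],"spin": 0,"jaw": 0}
    - {"offset": [0,0,0],"spin": 0,"jaw": 0}
    - {"offset": [0,0,0],"spin": 0,"jaw": 0}

```text
clock: 6.9
eef_pos: [492.0, -104.1, 148.7]
eef_rot: [-3.141, 0.0, -3.141]
wrist_force: [1.3, 1.8, 4.6]
finger_gap: 0.4
```

Call:
drive_tool:
  rows:
    - {"offset": [0,0,0.5],"spin": 0,"jaw": 0}
    - {"offset": [0,0,0.3],"spin": 0,"jaw": 0}
    - {"offset": [0,0,0],"spin": 0,"jaw": 0}
    - {"offset": [0,0,0],"spin": 0,"jaw": 0}

```text
clock: 7.3
eef_pos: [492.1, -104.1, 148.3]
eef_rot: [-3.141, 0.0, -3.141]
wrist_force: [-1.0, 1.5, 8.7]
finger_gap: 0.4
```

Corner b gave about 4 mm and then met its stop. Next is lever b, 56 mm further out.

Call:
drive_tool:
  rows:
    - {"offset": [0,0,-4],"spin": 0,"jaw": 0}
    - {"offset": [0,0,-15],"spin": 0,"jaw": 0}
    - {"offset": [0,0,-15],"spin": 0,"jaw": 0}
    - {"offset": [-1,-19,0],"spin": 0,"jaw": 0}
    - {"offset": [-1,-19,0],"spin": 0,"jaw": 0}
    - {"offset": [-1,-18,0],"spin": 0,"jaw": 0}
    - {"offset": [0,0,0],"spin": 0,"jaw": 0}
    - {"offset": [0,0,10],"spin": 0,"jaw": 0}
    - {"offset": [0,0,10],"spin": 0,"jaw": 0}
    - {"offset": [0,0,0],"spin": 0,"jaw": 0}

```text
clock: 8.3
eef_pos: [494.3, -159.1, 159.9]
eef_rot: [3.14, -0.003, -3.14]
wrist_force: [-0.3, 0.7, -0.1]
finger_gap: 0.3
```

```bash
python3 - <<'E'
from h import *
c=eyes.camera("side"); cv2.imwrite("pics/side2.png",cv2.resize(c["color"][180:340,200:420],None,fx=3.6,fy=3.6,interpolation=cv2.INTER_CUBIC))
E
```

```text
(no output)
```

View pics/side2.png

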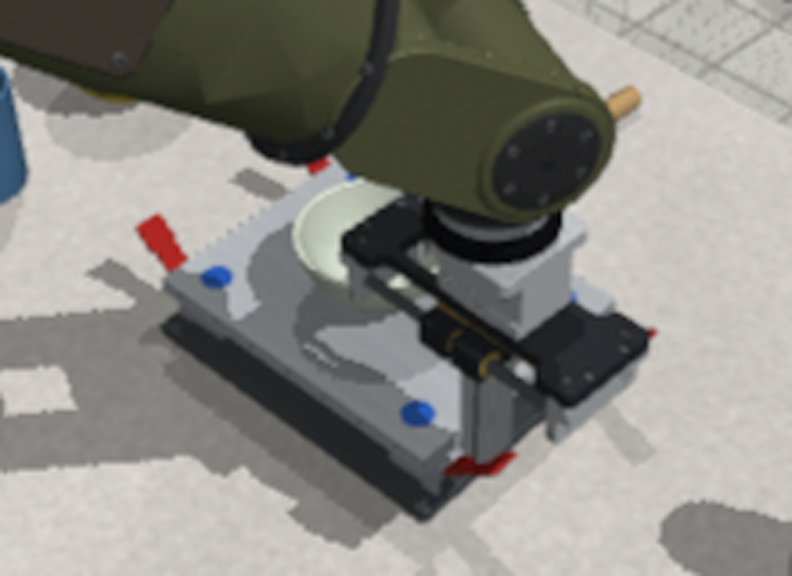

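The closed fingers sit over lever b, at crop pixel (480,460), clear of the plate and bowl. Now I'll press down.

Call:
drive_tool:
  rows:
    - {"offset": [0,0,3],"spin": 0,"jaw": 0}
    - {"offset": [0,0,4],"spin": 0,"jaw": 0}
    - {"offset": [0,0,4],"spin": 0,"jaw": 0}
    - {"offset": [0,0,4],"spin": 0,"jaw": 0}
    - {"offset": [0,0,4],"spin": 0,"jaw": 0}
    - {"offset": [0,0,0],"spin": 0,"jaw": 0}

```text
clock: 8.95
eef_pos: [495.0, -160.1, 142.6]
eef_rot: [-3.142, 0.0, -3.141]
wrist_force: [-0.3, 1.0, 0.6]
finger_gap: 0.6
```

Call:
drive_tool:
  rows:
    - {"offset": [0,0,3],"spin": 0,"jaw": 0}
    - {"offset": [0,0,3],"spin": 0,"jaw": 0}
    - {"offset": [0,0,3],"spin": 0,"jaw": 0}
    - {"offset": [0,0,2],"spin": 0,"jaw": 0}
    - {"offset": [0,0,2],"spin": 0,"jaw": 0}
    - {"offset": [0,0,0],"spin": 0,"jaw": 0}
    - {"offset": [0,0,0],"spin": 0,"jaw": 0}

```text
clock: 9.65
eef_pos: [495.0, -160.1, 129.9]
eef_rot: [-3.141, 0.0, -3.141]
wrist_force: [1.7, -0.8, 2.1]
finger_gap: 0.5
```

Call:
drive_tool:
  rows:
    - {"offset": [0,0,2],"spin": 0,"jaw": 0}
    - {"offset": [0,0,2],"spin": 0,"jaw": 0}
    - {"offset": [0,0,1],"spin": 0,"jaw": 0}
    - {"offset": [0,0,0],"spin": 0,"jaw": 0}

```text
clock: 10.05
eef_pos: [495.1, -160.3, 124.9]
eef_rot: [-3.141, 0.0, -3.141]
wrist_force: [0.8, -3.5, 3.1]
finger_gap: 0.3
```

Call:
drive_tool:
  rows:
    - {"offset": [0,0,0.7],"spin": 0,"jaw": 0}
    - {"offset": [0,0,0.5],"spin": 0,"jaw": 0}
    - {"offset": [0,0,0],"spin": 0,"jaw": 0}
    - {"offset": [0,0,0],"spin": 0,"jaw": 0}

```text
clock: 10.45
eef_pos: [495.1, -160.3, 124.0]
eef_rot: [-3.141, 0.001, -3.141]
wrist_force: [-0.6, -3.2, 7.7]
finger_gap: 0.4
```

Call:
drive_tool:
  rows:
    - {"offset": [0,0,0.5],"spin": 0,"jaw": 0}
    - {"offset": [0,0,0.3],"spin": 0,"jaw": 0}
    - {"offset": [0,0,0],"spin": 0,"jaw": 0}
    - {"offset": [0,0,0],"spin": 0,"jaw": 0}

```text
clock: 10.85
eef_pos: [495.2, -160.3, 123.8]
eef_rot: [-3.141, 0.001, -3.141]
wrist_force: [-3.9, -2.5, 15.6]
finger_gap: 0.6
```

The lever is at its stop: the force climbs to 15.6 N with almost no travel, at 27 mm tip height. Now back to corner b to press it again.

Call:
drive_tool:
  rows:
    - {"offset": [0,0,-5],"spin": 0,"jaw": 0}
    - {"offset": [0,0,-20],"spin": 0,"jaw": 0}
    - {"offset": [0,0,-20],"spin": 0,"jaw": 0}
    - {"offset": [1,19,0],"spin": 0,"jaw": 0}
    - {"offset": [1,19,0],"spin": 0,"jaw": 0}
    - {"offset": [1,18,0],"spin": 0,"jaw": 0}
    - {"offset": [0,0,6],"spin": 0,"jaw": 0}
    - {"offset": [0,0,5],"spin": 0,"jaw": 0}
    - {"offset": [0,0,0],"spin": 0,"jaw": 0}
    - {"offset": [0,0,0],"spin": 0,"jaw": 0}

```text
clock: 11.85
eef_pos: [491.9, -104.6, 156.5]
eef_rot: [3.141, -0.001, 3.141]
wrist_force: [0.2, -0.5, -0.1]
finger_gap: 0.5
```

Call:
drive_tool:
  rows:
    - {"offset": [0,0,2],"spin": 0,"jaw": 0}
    - {"offset": [0,0,2],"spin": 0,"jaw": 0}
    - {"offset": [0,0,1],"spin": 0,"jaw": 0}
    - {"offset": [0,0,0],"spin": 0,"jaw": 0}

```text
clock: 12.25
eef_pos: [492.0, -104.3, 152.3]
eef_rot: [-3.141, 0.0, -3.141]
wrist_force: [-1.7, -1.4, 6.8]
finger_gap: 0.5
```

Call:
drive_tool:
  rows:
    - {"offset": [0,0,0.6],"spin": 0,"jaw": 0}
    - {"offset": [0,0,0],"spin": 0,"jaw": 0}
    - {"offset": [0,0,0],"spin": 0,"jaw": 0}
    - {"offset": [0,0,0],"spin": 0,"jaw": 0}

```text
clock: 12.65
eef_pos: [492.1, -104.3, 152.2]
eef_rot: [-3.141, 0.001, -3.141]
wrist_force: [-4.5, -0.0, 12.8]
finger_gap: 0.4
```

Call:
drive_tool:
  rows:
    - {"offset": [0,0,-5],"spin": 0,"jaw": 0}
    - {"offset": [0,0,-20],"spin": 0,"jaw": 0}
    - {"offset": [0,0,-40],"spin": 0,"jaw": 0}
    - {"offset": [0,0,-40],"spin": 0,"jaw": 0}
    - {"offset": [40,0,-20],"spin": 0,"jaw": 0}
    - {"offset": [40,0,0],"spin": 0,"jaw": 0}
    - {"offset": [40,0,0],"spin": 0,"jaw": 0}
    - {"offset": [0,0,0],"spin": 0,"jaw": 0}
    - {"offset": [0,0,0],"spin": 0,"jaw": 0}

```text
clock: 13.55
eef_pos: [372.0, -104.2, 276.9]
eef_rot: [-3.141, 0.002, 3.141]
wrist_force: [0.1, 0.0, 0.6]
finger_gap: 0.4
```

```bash
python3 - <<'E'
from h import *
c=eyes.camera("side"); cv2.imwrite("pics/side3.png",cv2.resize(c["color"][180:340,200:420],None,fx=3.6,fy=3.6,interpolation=cv2.INTER_CUBIC))
c=eyes.camera("scene"); cv2.imwrite("pics/scene3.png",cv2.resize(c["color"][170:320,190:410],None,fx=3.6,fy=3.6,interpolation=cv2.INTER_CUBIC))
E
```

```text
(no output)
```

View pics/side3.png

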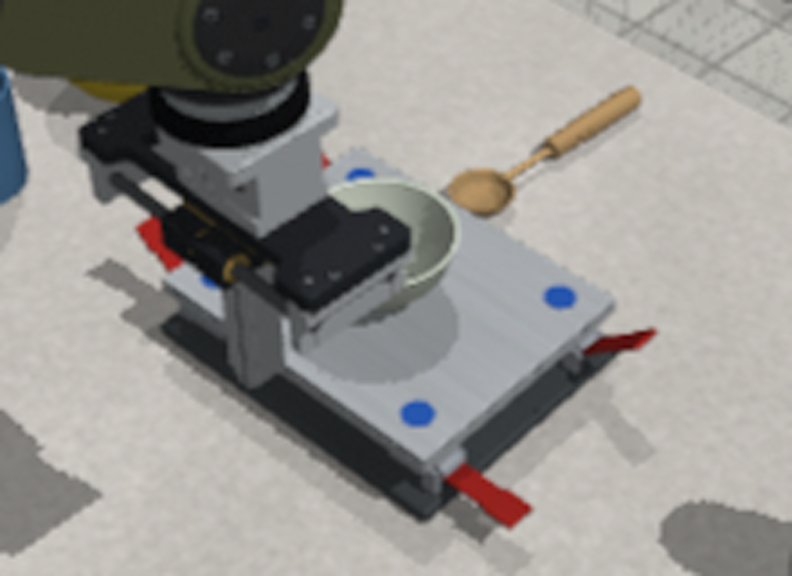

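View pics/scene3.png

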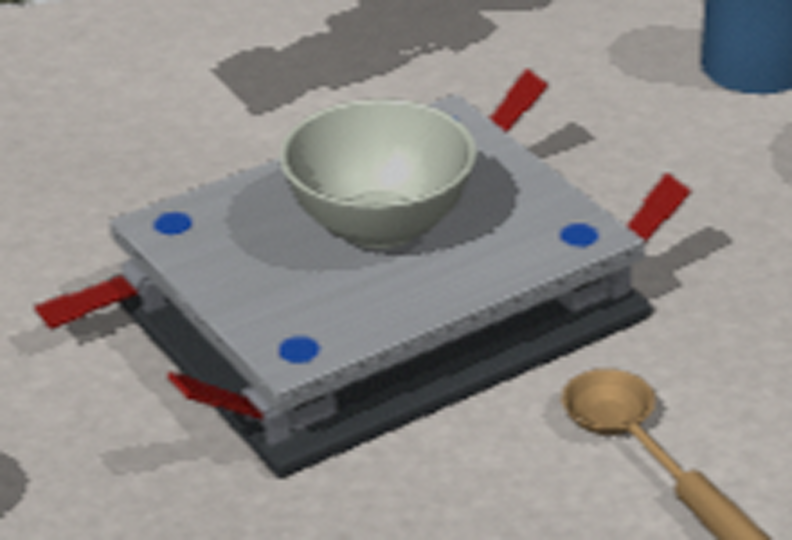

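Lever b is flat, at side crop (490,495) and scene crop (85,300). The other three levers are up, the plate is level, and the bowl stands upright in the middle. I'll hand it in.

```bash
python3 -c "
from cell import manip
print(manip.sign_off())"
```

```text
the job is handed in; nothing more can be done
None
```

The rocking corner was b (near right). I pressed its lever flat, checked that the corner no longer gives, and handed the job in at about 14 s of the 58 s allowed.

- **Finding the corner:** Corner a was solid at about 12 N. Corner b sank about 4 mm at 3–5 N before meeting its stop. I did not press c and d, since b had already been found.
- **Lever b:** I pressed it down until it met its stop, with the fingertip at about 27 mm and the force rising to 15.6 N.
- **Second press on b:** It held at the level height (fingertip at about 55 mm) with 6.8 N, then 12.8 N.
- **Last pictures:** Lever b is flat and the other three are up. The plate looks level, the bowl is upright in the middle, and the arm is clear of everything. I judged this by eye and did not measure the plate again at the end.

No check failed or disagreed. The hand-in reported no verdict.

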